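Clamp a circuit board in the rework fixture with the T-key

TASK

Push the circuit board in its blue carrier fully home against the end stop of the grey fixture; then take the orange T-handled key, set it over the brass square screw head down inside the black guard ring and turn the screw clockwise until the red clamp arm comes to its stop across the carrier. Turn the clamp only with the key, do not touch it with the gripper. Finally lift the key out and stand it upright on the bench beside the fixture, leaving the other things on the bench where they are.

Things in the scene. Friction and masses are not known exactly. Their poses are not given: they have to be found in the camera images.
- fixture: Fixed grey plate, 250 mm (x) by 270 mm (y, -165 to +105), its deck 20 mm above the bench. Origin on the bench under the middle of the board track; x points along the track to the end stop (near face at x = 95 mm, 16 mm high). Two side guides 10 mm high at y = -78 and +78 mm; the near (-x) end is open.
- screw_axis (a point): Centre of the mouth of the black guard ring fixed on the fixture, on the clamp screw's axis, 85 mm above the bench, at x = 20, y = -115 mm in the fixture's frame; axes as the fixture's. Ring: 68 mm outside, 60 mm inside diameter, from 48 to 85 mm above the bench, on two posts.
- board_centre (a point): Centre (mid-thickness, 6 mm above the deck) of the loose board carrier: blue frame 110 mm (x) by 150 mm (y) by 12 mm thick, about 0.3 kg, green board on top, its heatsink 32 mm above the underside. x axis as the fixture's. Slides on the deck, 3 mm play to each guide. Fully home it touches the stop, centre at x = 40 mm in the fixture's frame.
- nut (a point): Centre of the top of the brass square screw head, 67 mm above the bench, inside the guard ring. 20 mm square from 50 to 60 mm above the bench, narrowing in steps to 17 mm and 13 mm on top; below it a 42 mm hub, on which the key comes to rest. x, y axes square to the flats. Turns with the clamp; the red arm (75 mm long, 38 to 46 mm above the bench) points along its -x.
- clamp (a joint): Turn of clamp screw and red arm, rad, growing clockwise seen from above. 0: arm points along the fixture's -x, clear of the board; 1.57: hard stop, arm along the fixture's +y, across the carrier, its rubber foot 2 mm above it. Starts at 0.35 to 0.7. Friction 0.12 N m, no spring: it stays where it is left.
- key_bar (a point): Centre of the orange cross bar of the loose T-handled key, about 0.32 kg, standing upright on its socket end. Bar 90 mm (its x) by 14 by 14 mm, centre on the key's axis, 95 mm above the key's underside; 12 mm shaft; socket end 40 mm octagon (46 over corners), 32 mm tall. Socket 22.5 mm square, 23 mm deep, sides along the bar's x and y; turning play on the screw 0.13 rad either way.
- spool: Solder spool standing on end, blue flanges 62 mm diameter, 54 mm tall; origin under its centre. Leave alone.
- flux: Small bottle, 40 mm diameter, 75 mm tall, blue cap; origin under its centre. Leave alone.
- magnifier: Hand magnifier lying flat, ring 72 mm diameter and 12 mm high, wooden handle reaching 130 mm along its -x, 18 mm high; origin under the ring's centre. Leave alone.
Things that resemble listed ones, but are neither listed nor needed, are in the scene too. Leave any pink look-alike of the part that bears key_bar alone.

How it is judged:
By the outcome, as a careful person would: the job done as asked, in the order asked, and still so for the second after the job is handed in, with the robot touching nothing.
It also fails if it takes over 72 s, if anything falls off the work surface, if the arm or the gripper's body presses on something with over 40 N, if the wrist force passes 120 N, or if a joint passes its speed limit or range.

ROBOT

A 6-joint arm with a two-finger parallel gripper is mounted at the origin on the work surface. World frame = base frame: x ahead of the robot, y to its left, z up, the work surface at z = 0. Lengths are in m, angles in rad, forces in N, time in s.
With the tool pointing down it reaches from about 0.35 to 0.85 m from the base axis. Payload 8.1 kg.
Tool frame: the origin (TCP) lies at the very end of the fingers, on their centre line; the grasp point (between the pads) lies robot.hold_point_z behind it (robot.hold_point_z is the distance from the TCP to the grasp point, in m); z points along the fingers, y is the direction in which the jaws open and shut (so a half turn about z gives the same grasp; the last joint's range is limited). The gripper opens to 93 mm and grips with 3 to 60 N. Pads are 15 mm wide; open, the fingers measure 128 mm over their backs; the gripper's body (75 mm by 188 mm) begins 65 mm behind the grasp point.
Start: joints at [1.134, 0.13, 1.488, -0, 1.523, -0.085], TCP at [0.207, 0.563, 0.219] pointing down, gripper open.
Joint ranges: [-2.96, 2.96], [-0.89, 2.26], [0.02, 2.5], [-1.34, 4.48], [0, 2.73], [-2.66, 2.66]. Speed limits (rad/s): [2.39, 2.39, 2.79, 3.14, 3.14, 3.14].

INTERFACE

Orientations are given as a rotation vector (axis times angle).
In Python, from plant import robot, cams gives the robot as it stands. The module is installed in compiled form; this text tells all that it offers.
- The arm moves only by the tool step_arm, never from a script. Its argument "deltas" is a list of rows, each an object with "offset": the shift along the tool's x, y, z in cm, a list of three; "roll": the turn about the tool's z in rad. In form: [{"offset": [x, y, z], "roll": roll}, ...]. A call has 1 to 12 rows; each row shifts and turns the commanded pose from where the row before left it, along the tool's axes as they then stand; what a row does not reach is not made up. A row lasts 1/8 s, in which the tool goes at most 62.5 mm and 10.7 degrees, less where a joint would pass 70% of its speed; a pose out of reach is approached as far as the arm can. A call with a gripper value outside its range is refused whole. "fingers" is the finger opening in cm, from 0 to 9.3, set as the call begins (left out, the last holds). The fingers move at their own pace and stop on an object; "grip_force" is the grip in N (left out, the last holds). Time passes only in rows, so rows that do not move let the fingers close. It gives the time, the measured TCP pose, the force and the opening at its end, in the units of the state.
- robot.read_state(): the state, without advancing time (a new reading comes with each control period).
- cams.read_camera(name): name is "side" or "top"; returns a dict with "pixels" (420x560x3 uint8, red, green, blue), "fx", "fy", "cx", "cy" (pixels), "k1" (the pictures are not rectified: a ray, as slopes to the right and down, at radius r is drawn at 1 + k1 r^2 times it, then the intrinsics apply), "extrinsics" (4x4, takes a point from world to camera coordinates). Camera axes: x right, y down, z forward; pixel columns grow to the right and rows downward; lengths in m; the calibration is good to about 2 mm. A picture is of the moment at which its call begins. There is no depth.
- robot.close_job(): hands the job in, once; it reports no verdict.
Trained networks look in a picture, given as the dict that the camera call returned (one of the last four; its "shot" number tells which), for a name from the list of things; names that differ only in an ending like _2 or _b are one class to them, and where a whole thing is asked for, a point or a joint stands for the part that bears it (a point fixed in the world has none). Each returns a list of dicts, best first, with "score" (0 to 1); they miss things now and then, are a little off and sometimes report something else, mostly with a low value. They report only what shows in the picture. A call takes as long as a camera call. They do not tell look-alikes from the thing itself.
- cams.boxes_of(picture, thing): "xy" ([column, row] in pixels, amid what is visible of it).
- cams.silhouettes(picture, thing): "mask" (420x560 bool, what is visible of it) and "xy" ([column, row] in pixels, amid what is visible of it).
- cams.pinpoint(picture, thing): "xy" ([column, row] in pixels: a listed point, or the origin of a listed thing).
The state is a dict: "t": time; "q": joint angles; "dq": joint speeds; "joint_torque": joint torques, N m; "tool_pos": TCP position; "orientation": TCP orientation; "force": force on the tool from outside, world axes, zero at the start; "wrist_torque": the same for the moment, N m; "opening": finger opening in m.
Only numpy, scipy, OpenCV 4.12 (cv2) and the standard library are available. Lean on these libraries where they do the work, as an engineer would, in place of code of your own. Each camera call takes 0.05 s, during which the arm holds its last target. There are 200 camera calls.

## Working session

There is one attempt and no reset: what is moved stays moved. The work goes in short steps, Python scripts to look and compute and a tool call to move; the robot and the scene stay as the last step left them, time stands still between calls to the robot, and variables do not carry over. Pictures are saved under pics/ and viewed, about 8 in all and at most 12, crops included, and the job is handed in when it is done.

Besides the shell and the picture viewer there is one more tool, called after "Call:" as name(argument=value, ...), one argument or row to a line, values as JSON. step_arm: Moves the arm, as the interface text tells. Its arguments: {"type":"object","properties":{"deltas":{"type":"array"},"fingers":{"type":"number"},"grip_force":{"type":"number"}},"required":["deltas"]}

```bash
mkdir -p pics
cat > h.py <<'E'
import numpy as np, cv2
from plant import robot, cams
def ray(p,xy):
    u=np.array([(xy[0]-p['cx'])/p['fx'],(xy[1]-p['cy'])/p['fy']]);s=u.copy()
    for _ in range(20): s=u/(1+p['k1']*(s@s))
    E=np.array(p['extrinsics']);R,t=E[:3,:3],E[:3,3]
    return -R.T@t, R.T@np.array([s[0],s[1],1.])
def atz(p,xy,z):
    c,d=ray(p,xy); return c+d*(z-c[2])/d[2]
def proj(p,P):
    E=np.array(p['extrinsics']);P=np.atleast_2d(P)@E[:3,:3].T+E[:3,3]
    s=P[:,:2]/P[:,2:];s=s*(1+p['k1']*(s**2).sum(1,keepdims=True))
    return s*[p['fx'],p['fy']]+[p['cx'],p['cy']]
def save(p,n): cv2.imwrite('pics/'+n,p['pixels'][:,:,::-1])
E
cat > a.py <<'E'
from h import *
z={'fixture':0,'screw_axis':.085,'board_centre':.026,'nut':.067,'key_bar':.095,'spool':0,'flux':0,'magnifier':0}
P={n:cams.read_camera(n) for n in('top','side')}
for n in P: save(P[n],n+'1.png'); print(n,ray(P[n],(280,210)))
for k in z:
  for n in P:
    for d in cams.pinpoint(P[n],k)[:4]: print(k,n,round(d['score'],2),np.round(d['xy'],1),np.round(atz(P[n],d['xy'],z[k])[:2],4))
s=robot.read_state();print(s['t'],s['tool_pos'],s['orientation'],s['opening'],robot.hold_point_z)
E
python3 a.py; python3 -c "
import cv2,numpy as np
a=[cv2.imread(f'pics/{n}1.png') for n in('top','side')];print(a[0].shape)"
```

```text
top (array([ 0.44258863, -0.05296967,  1.48792512]), array([ 0.08476278,  0.01256298, -0.99634341]))
side (array([ 0.17101722, -0.49622992,  0.57086975]), array([ 0.48343915,  0.60020535, -0.63722727]))
fixture top 0.84 [276.2 205.5] [ 0.5815 -0.0235]
screw_axis top 0.56 [315.2 187.1] [ 0.6233 -0.1264]
screw_axis side 0.67 [340.3 214.2] [ 0.6199 -0.1263]
board_centre top 0.68 [274.8 211.7] [ 0.5621 -0.0205]
board_centre side 0.77 [283. 225.] [ 0.5571 -0.0257]
nut top 0.8 [316.9 187.4] [ 0.6249 -0.1319]
nut side 0.8 [338.8 221. ] [ 0.619 -0.125]
key_bar top 0.9 [381.7 262.1] [ 0.4299 -0.2998]
key_bar top 0.71 [382.6 215.9] [ 0.5495 -0.3018]
key_bar side 0.86 [345.1 323.1] [ 0.439  -0.3054]
key_bar side 0.65 [392.3 281.6] [ 0.5517 -0.3022]
spool top 0.73 [165.1 254.5] [0.4406 0.2832]
spool side 0.83 [168.2 190.9] [0.4402 0.2863]
spool side 0.52 [283.1 226.1] [ 0.5733 -0.0061]
flux top 0.46 [171.7 188.6] [0.6251 0.2701]
flux side 0.67 [234.5 166.3] [0.6307 0.2669]
magnifier top 0.58 [402.2 174.5] [ 0.6736 -0.3746]
magnifier side 0.65 [455.4 301.5] [ 0.6764 -0.369 ]
0.9 [0.206725   0.56327665 0.2186374 ] [5.49730717e-01 3.09312006e+00 1.80514392e-05] 0.09284759196423785 0.0188
(420, 560, 3)
```

View pics/top1.png

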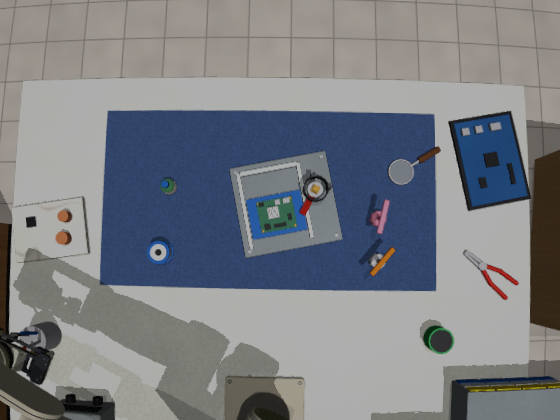

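View pics/side1.png

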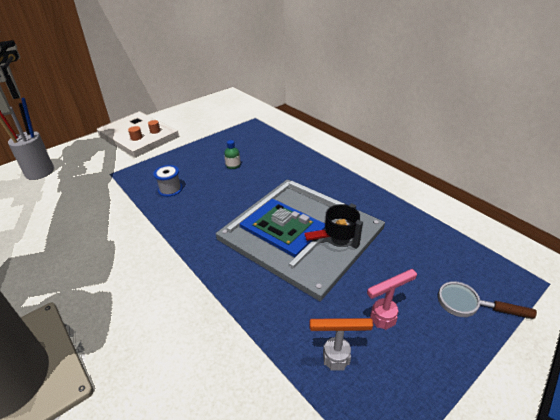

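The orange key is at top (382,262) / side (340,325); its look-alike is the pink one at top (382,216) / side (385,285). Only the orange one fits the description. The stop is on the far (+x) side of the fixture, and the red arm points from the ring (316,188) to (304,212) in the top picture. Next I'll refine the poses and take a confirming crop.

```bash
cat > b.py <<'E'
from h import *
P={n:cams.read_camera(n) for n in('top','side')}
def W(p,mask,z):
    c,_=cv2.findContours(mask.astype(np.uint8),0,1); c=max(c,key=cv2.contourArea)[:,0]
    return np.array([atz(p,q,z)[:2] for q in c],np.float32)
def rect(n,k,z):
    for d in cams.silhouettes(P[n],k)[:2]:
        r=cv2.minAreaRect(W(P[n],d['mask'],z)); print(k,n,round(d['score'],2),np.round(r[0],4),np.round(r[1],4),'deg',round(r[2],2))
for n in P:
    rect(n,'fixture',.02); rect(n,'board_centre',.032)
    px=P[n]['pixels'].astype(int);r,g,b=px[...,0],px[...,1],px[...,2]
    hsv=cv2.cvtColor(P[n]['pixels'],cv2.COLOR_RGB2HSV)
    m=(hsv[...,0]>5)&(hsv[...,0]<18)&(hsv[...,1]>180)&(hsv[...,2]>90)
    l,lab,st,_=cv2.connectedComponentsWithStats(m.astype(np.uint8))
    k=1+np.argmax(st[1:,4]);print('orange',st[k]); 
    for z in(.095,.102):
        r=cv2.minAreaRect(W(P[n],lab==k,z));print(np.round(r[0],4),np.round(r[1],4),round(r[2],2))
    m=((hsv[...,0]<4)|(hsv[...,0]>175))&(hsv[...,1]>180)&(hsv[...,2]>90)
    c=(300,225) if n=='top' else (310,240)
    m[:c[1]-60]=0;m[c[1]+60:]=0;m[:,:c[0]-60]=0;m[:,c[0]+60:]=0
    w=W(P[n],m,.046);r=cv2.minAreaRect(w);print('red',m.sum(),np.round(r[0],4),np.round(r[1],4),round(r[2],2))
    print(n,'hold frame')
t=P['top']['pixels'];s=P['side']['pixels']
A=cv2.resize(t[140:280,225:415],(760,560),interpolation=2)
cv2.imwrite('pics/top_crop.png',A[:,:,::-1])
E
python3 b.py
```

```text
fixture top 0.75 [ 0.5862 -0.0484] [0.2499 0.2741] deg 11.57
board_centre top 0.62 [ 0.5563 -0.0242] [0.1149 0.1514] deg 11.55
orange [370 248  25  28 168]
[ 0.4325 -0.3011] [0.0129 0.0884] 49.47
[ 0.4325 -0.2999] [0.0129 0.0879] 49.47
red 91 [ 0.5756 -0.103 ] [0.0156 0.0397] 64.16
top hold frame
fixture side 0.96 [ 0.5877 -0.0542] [0.2755 0.2777] deg 11.17
board_centre side 0.79 [ 0.5525 -0.0296] [0.1178 0.1528] deg 11.61
board_centre side 0.21 [ 0.5759 -0.0654] [0.2604 0.2677] deg 11.05
orange [310 318  63  13 687]
[ 0.4333 -0.3029] [0.0192 0.0898] 50.06
[ 0.4295 -0.3058] [0.0189 0.0884] 50.06
red 138 [ 0.5733 -0.1068] [0.0186 0.0417] 62.42
side hold frame
```

View pics/top_crop.png

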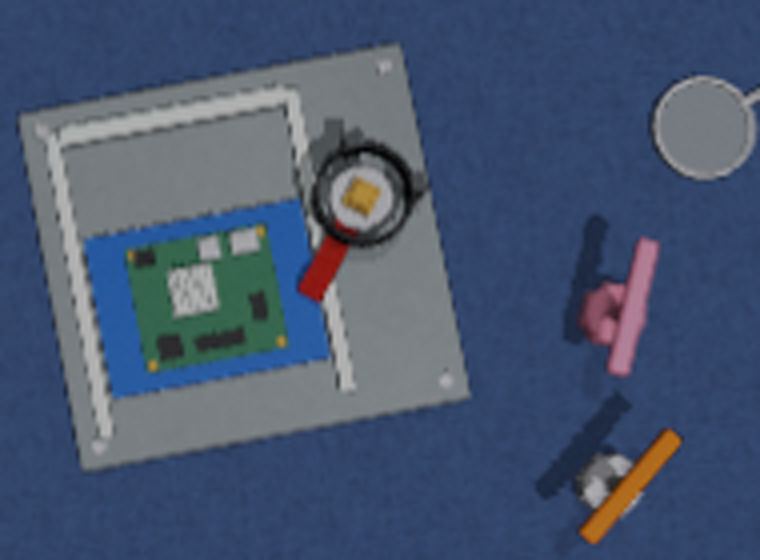

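The crop shows the orange-barred key at about (630,487) with a grey socket; the pink look-alike is at (632,307). Orange is the one. Fixture yaw is about 11.5°, clamp about 0.64 rad, bar axis about -40°, and the board needs roughly 64 mm of push.

```bash
cat >> h.py <<'E'
from scipy.spatial.transform import Rotation as Ro
def plan(target,jaw=None):
    """world target TCP, jaw (tool y) angle deg -> total tool-frame offset cm before roll, total roll"""
    s=robot.read_state();R=Ro.from_rotvec(s['orientation']).as_matrix()
    a=np.degrees(np.arctan2(R[1,1],R[0,1]))
    d=R.T@(np.array(target)-s['tool_pos'])*100
    print('t',round(s['t'],2),'tcp',np.round(s['tool_pos'],4),'jaw',round(a,2),'F',np.round(s['force'],1),'open',round(s['opening'],4))
    r=None if jaw is None else -np.radians((jaw-a+90)%180-90)
    print('offset cm',np.round(d,2),'roll',r); return d,r
E
python3 -c "
from h import *
d,r=plan([.4675,-.0435,.15],101.5);print(d/11)
"
```

```text
t 1.2 tcp [0.2067 0.5633 0.2186] jaw 69.84 F [-0.1 -0.2  0.2] open 0.0931
offset cm [-45.39 -47.97   6.86] roll -0.5525066294592941
[-4.12609059 -4.3613574   0.62395905]
```

Call:
step_arm(
  deltas=[
    {"offset": [-4.13, -4.36, 0.62], "roll": 0},
    {"offset": [-4.13, -4.36, 0.62], "roll": 0},
    {"offset": [-4.13, -4.36, 0.62], "roll": 0},
    {"offset": [-4.13, -4.36, 0.62], "roll": 0},
    {"offset": [-4.13, -4.36, 0.62], "roll": 0},
    {"offset": [-4.13, -4.36, 0.62], "roll": 0},
    {"offset": [-4.13, -4.36, 0.62], "roll": 0},
    {"offset": [-4.13, -4.36, 0.62], "roll": 0},
    {"offset": [-4.13, -4.36, 0.62], "roll": 0},
    {"offset": [-4.13, -4.36, 0.62], "roll": 0},
    {"offset": [-4.13, -4.36, 0.62], "roll": 0},
  ],
  fingers=5.0,
)

```text
t: 2.58
tool_pos: [0.4687, -0.0456, 0.1507]
orientation: [0.55, 3.092, 0.0]
force: [0.6, 1.2, 0.7]
opening: 0.0502
```

Call:
step_arm(
  deltas=[
    {"offset": [0, 0, 0], "roll": -0.18},
    {"offset": [0, 0, 0], "roll": -0.18},
    {"offset": [0, 0, 0], "roll": -0.18},
    {"offset": [0, 0, 0], "roll": -0.0125},
    {"offset": [0, 0, 0], "roll": 0},
  ],
)

```text
t: 3.2
tool_pos: [0.468, -0.0435, 0.1505]
orientation: [-0.309, 3.126, -0.0]
force: [-0.1, 0.2, 0.1]
opening: 0.0501
```

```bash
python3 -c "
from h import *
plan([.4675,-.0435,.025],101.5)
"
```

```text
t 3.2 tcp [ 0.468  -0.0435  0.1505] jaw 101.29 F [-0.1  0.2  0.1] open 0.0501
offset cm [5.000e-02 1.000e-02 1.255e+01] roll -0.0035973095367634123
```

Call:
step_arm(
  deltas=[
    {"offset": [0, 0, 4], "roll": 0},
    {"offset": [0, 0, 4], "roll": 0},
    {"offset": [0, 0, 3], "roll": 0},
    {"offset": [0, 0, 1.5], "roll": 0},
    {"offset": [0, 0, 0], "roll": 0},
  ],
)

```text
t: 3.82
tool_pos: [0.4673, -0.0433, 0.0248]
orientation: [0.313, -3.124, -0.001]
force: [0.2, -0.6, 0.4]
opening: 0.0498
```

Call:
step_arm(
  deltas=[
    {"offset": [-1, 0, 0], "roll": 0},
    {"offset": [-1, 0, 0], "roll": 0},
    {"offset": [-0.6, 0, 0], "roll": 0},
    {"offset": [-0.6, 0, 0], "roll": 0},
    {"offset": [-0.8, 0, 0], "roll": 0},
    {"offset": [-0.8, 0, 0], "roll": 0},
    {"offset": [-0.8, 0, 0], "roll": 0},
    {"offset": [-0.8, 0, 0], "roll": 0},
    {"offset": [-0.8, 0, 0], "roll": 0},
    {"offset": [-0.6, 0, 0], "roll": 0},
    {"offset": [-0.4, 0, 0], "roll": 0},
    {"offset": [0, 0, 0], "roll": 0},
  ],
)

```text
t: 5.32
tool_pos: [0.5487, -0.0271, 0.0255]
orientation: [-0.315, 3.125, 0.0]
force: [-0.6, -0.6, -0.4]
opening: 0.0499
```

```bash
python3 -c "
from h import *
plan([.5585,-.0250,.025],101.5)
p=cams.read_camera('top');print([ (round(d['score'],2),atz(p,d['xy'],.026)) for d in cams.pinpoint(p,'board_centre')])
cv2.imwrite('pics/push.png',cv2.resize(p['pixels'][140:280,225:415],(760,560),interpolation=2)[:,:,::-1])
"
```

```text
t 5.33 tcp [ 0.5487 -0.0271  0.0255] jaw 101.5 F [-0.6 -0.6 -0.4] open 0.0499
offset cm [-1.    0.01  0.05] roll 5.350558766644111e-05
[(0.59, array([ 0.6190582 , -0.00432342,  0.026     ]))]
```

View pics/push.png

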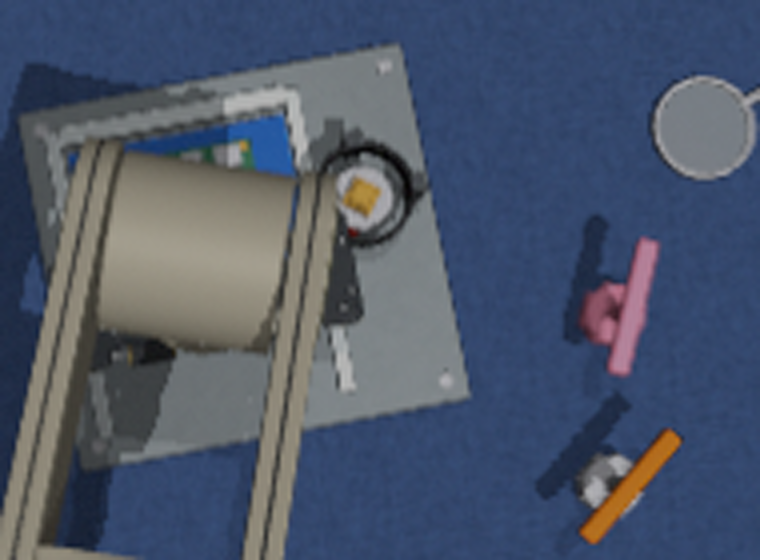

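The carrier has moved close to the stop, leaving a gap of a few mm (its edge is at crop row ~120–150, under the white stop). I'll keep going gently and watch the force.

Call:
step_arm(
  deltas=[
    {"offset": [-0.2, 0, 0], "roll": 0},
    {"offset": [-0.2, 0, 0], "roll": 0},
    {"offset": [-0.2, 0, 0], "roll": 0},
    {"offset": [-0.1, 0, 0], "roll": 0},
    {"offset": [-0.1, 0, 0], "roll": 0},
    {"offset": [0, 0, 0], "roll": 0},
  ],
)

```text
t: 6.18
tool_pos: [0.5551, -0.0258, 0.0253]
orientation: [0.315, -3.123, 0.0]
force: [-6.9, -2.1, 5.0]
opening: 0.05
```

Call:
step_arm(
  deltas=[
    {"offset": [-0.1, 0, 0], "roll": 0},
    {"offset": [-0.1, 0, 0], "roll": 0},
    {"offset": [0, 0, 0], "roll": 0},
  ],
)

```text
t: 6.55
tool_pos: [0.5553, -0.0258, 0.0251]
orientation: [0.314, -3.12, 0.0]
force: [-15.0, -4.7, 10.9]
opening: 0.05
```

The board is home: position stalled while the force rose to 16 N. Backing off and re-measuring.

Call:
step_arm(
  deltas=[
    {"offset": [0.5, 0, 0], "roll": 0},
    {"offset": [1, 0, 0], "roll": 0},
    {"offset": [0, 0, -3], "roll": 0},
    {"offset": [0, 0, -5], "roll": 0},
    {"offset": [0, 0, -5], "roll": 0},
    {"offset": [6, 0, 0], "roll": 0},
    {"offset": [6, 0, 0], "roll": 0},
    {"offset": [0, 0, 0], "roll": 0},
  ],
  fingers=7.0,
)

```text
t: 7.55
tool_pos: [0.4217, -0.052, 0.1541]
orientation: [0.313, -3.125, -0.001]
force: [0.8, -0.1, 0.4]
opening: 0.0701
```

```bash
cat > c.py <<'E'
from h import *
def tri(k,near=None):
    A=[];B=[]
    for n in('top','side')*2:
        p=cams.read_camera(n);L=cams.pinpoint(p,k)
        z={'screw_axis':.085,'nut':.067,'key_bar':.095,'board_centre':.026}[k]
        L=[d for d in L if near is None or np.hypot(*(atz(p,d['xy'],z)[:2]-near))<.03]
        if not L: print(k,n,'none');continue
        c,d=ray(p,L[0]['xy']);print(k,n,round(L[0]['score'],2),np.round(atz(p,L[0]['xy'],z)[:2],4))
        d/=np.linalg.norm(d);M=np.eye(3)-np.outer(d,d);A.append(M);B.append(M@c)
    if len(A)>1:print(' tri',np.round(np.linalg.lstsq(np.vstack(A),np.hstack(B),rcond=None)[0],4))
if __name__=='__main__':
    tri('key_bar',np.array([.4325,-.3015]));tri('screw_axis');tri('nut');tri('board_centre')
    for n in('top','side'):
        p=cams.read_camera(n);hsv=cv2.cvtColor(p['pixels'],cv2.COLOR_RGB2HSV)
        m=(hsv[...,0]>5)&(hsv[...,0]<18)&(hsv[...,1]>170)&(hsv[...,2]>60)
        l,lab,st,ce=cv2.connectedComponentsWithStats(m.astype(np.uint8));k=1+np.argmax(st[1:,4])
        print(n,ce[k],atz(p,ce[k],.098 if n=='side' else .102))
    plan([.4325,-.3015,.15],49.7)
    save(p,'side2.png')
E
python3 c.py
```

```text
key_bar top 0.56 [ 0.4242 -0.2996]
key_bar side 0.74 [ 0.4334 -0.3036]
key_bar top 0.75 [ 0.4253 -0.3004]
key_bar side 0.86 [ 0.4322 -0.3063]
 tri [ 0.428  -0.3029  0.0972]
screw_axis top 0.89 [ 0.6188 -0.1247]
screw_axis side 0.58 [ 0.6202 -0.1289]
screw_axis top 0.56 [ 0.6284 -0.129 ]
screw_axis side 0.75 [ 0.623  -0.1258]
 tri [ 0.6234 -0.1266  0.0836]
nut top 0.57 [ 0.6193 -0.1309]
nut side 0.47 [ 0.6266 -0.1268]
nut top 0.69 [ 0.6258 -0.1351]
nut side 0.72 [ 0.62   -0.1259]
 tri [ 0.6204 -0.1313  0.0721]
board_centre top 0.69 [ 0.6232 -0.0032]
board_centre side 0.83 [ 0.622  -0.0128]
board_centre top 0.93 [ 0.6293 -0.008 ]
board_centre side 0.8 [ 0.6219 -0.0197]
 tri [ 0.6288 -0.0064  0.0159]
top [382.13218391 261.09195402] [ 0.43256509 -0.29968706  0.102     ]
side [340.70231214 324.03757225] [ 0.43145157 -0.30356664  0.098     ]
t 9.25 tcp [ 0.4258 -0.0521  0.1555] jaw 101.5 F [-0.8  0.4 -0.2] open 0.0701
offset cm [  4.32 -24.57   0.55] roll 0.9040528939573673
```

View pics/side2.png

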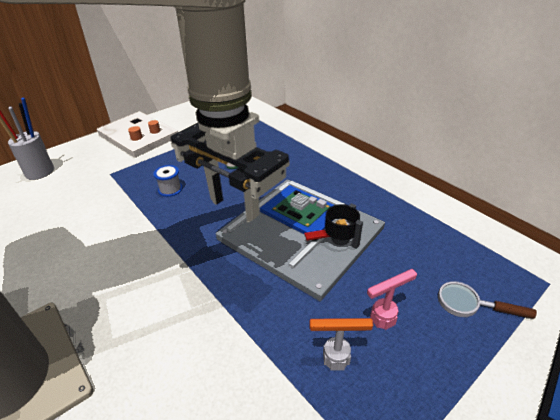

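The side view shows the carrier against the stop, the arm clear, and the orange bar at (341,324). Going to the key.

Call:
step_arm(
  deltas=[
    {"offset": [0.86, -4.9, 0.1], "roll": 0},
    {"offset": [0.86, -4.9, 0.1], "roll": 0},
    {"offset": [0.86, -4.9, 0.1], "roll": 0},
    {"offset": [0.86, -4.9, 0.1], "roll": 0},
    {"offset": [0.86, -4.9, 0.1], "roll": 0},
    {"offset": [0, 0, 0], "roll": 0.18},
    {"offset": [0, 0, 0], "roll": 0.18},
    {"offset": [0, 0, 0], "roll": 0.18},
    {"offset": [0, 0, 0], "roll": 0.18},
    {"offset": [0, 0, 0], "roll": 0.18},
    {"offset": [0, 0, 0], "roll": 0},
  ],
)

```text
t: 10.62
tool_pos: [0.4325, -0.3007, 0.1504]
orientation: [-1.075, -2.952, -0.0]
force: [-0.1, 0.3, 1.0]
opening: 0.0702
```

```bash
cat > d.py <<'E'
from h import *
plan([.432,-.3015,.076],49.7)
# ring by hull/ellipse of dark pixels near it
for n,c in(('top',(315,188)),('side',(342,222))):
    p=cams.read_camera(n);px=p['pixels'].astype(int)
    g=px.max(2); x0,y0=c[0]-22,c[1]-22
    sub=p['pixels'][y0:y0+44,x0:x0+44]
    cv2.imwrite(f'pics/ring_{n}.png',cv2.resize(sub,(396,396),interpolation=2)[:,:,::-1])
    th=np.linspace(0,2*np.pi,120);best=None
    from scipy.optimize import minimize
    G=cv2.GaussianBlur(g.astype(np.float32),(0,0),.7)
    def samp(P):
        q=proj(p,P).astype(np.float32);return cv2.remap(G,q[:,:1],q[:,1:],1)[:,0]
    def f(v):
        e=0
        for r in(.0305,.032,.0335):
            e+=np.clip(samp(np.c_[v[0]+r*np.cos(th),v[1]+r*np.sin(th),0*th+.085]),0,80).mean()
        return e
    r=min((minimize(f,[.6225+a,-.1275+b],method='Nelder-Mead',options=dict(initial_simplex=[[.6225+a,-.1275+b],[.6255+a,-.1275+b],[.6225+a,-.1245+b]])) for a in(-.004,0,.004) for b in(-.004,0,.004)),key=lambda r:r.fun)
    print(n,r.x,r.fun)
a=[cv2.imread(f'pics/ring_{n}.png') for n in('top','side')];cv2.imwrite('pics/ring.png',np.hstack(a))
E
python3 d.py
```

```text
t 10.62 tcp [ 0.4325 -0.3007  0.1504] jaw 49.99 F [-0.1  0.3  1. ] open 0.0702
offset cm [-0.01 -0.09  7.44] roll 0.00513196154869057
top [ 0.61960739 -0.12666294] 141.9613037109375
side [ 0.61850561 -0.11608235] 110.71375274658203
```

View pics/ring.png

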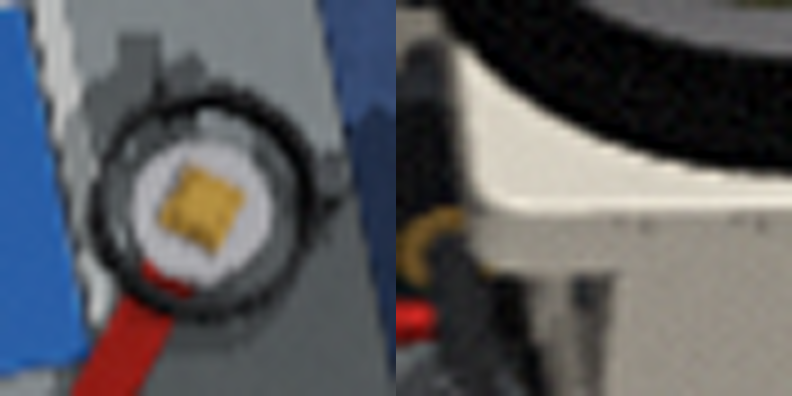

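Top ring and brass head are clear; the ring centre is at (315.8,189.1) in full-picture pixels. The gripper blocks the side view now, so I'll run the fit on the saved side picture.

```bash
cat > e.py <<'E'
from h import *
from scipy.optimize import minimize
th=np.linspace(0,2*np.pi,120)
for n,fn in(('top','top1.png'),('side','side1.png'),('side','side2.png')):
    p=cams.read_camera(n);I=cv2.imread('pics/'+fn)
    hsv=cv2.cvtColor(I,cv2.COLOR_BGR2HSV)
    m=(hsv[...,0]>12)&(hsv[...,0]<30)&(hsv[...,1]>120)&(hsv[...,2]>90);c=proj(p,[.621,-.127,.067])[0]
    yy,xx=np.nonzero(m);k=np.hypot(xx-c[0],yy-c[1])<12;bc=np.array([xx[k].mean(),yy[k].mean()])
    print(fn,'brass',k.sum(),bc,atz(p,bc,.065 if n=='top' else .062))
    G=cv2.GaussianBlur(I.max(2).astype(np.float32),(0,0),.7)
    def f(v):
        e=0
        for r in(.031,.033):
            q=proj(p,np.c_[v[0]+r*np.cos(th),v[1]+r*np.sin(th),0*th+.085]).astype(np.float32)
            e+=np.clip(cv2.remap(G,q[:,:1],q[:,1:],1),0,70).mean()
        return e
    gr=[(f((x,y)),x,y) for x in np.arange(.610,.635,.0005) for y in np.arange(-.14,-.115,.0005)]
    gr.sort();print('ring',np.round(gr[0],4),np.round(np.mean(gr[:15],0),4))
p=cams.read_camera('side');I=cv2.imread('pics/side2.png')
for z,r in((.085,.034),(.085,.030),(.048,.034)):
    q=proj(p,np.c_[.621+r*np.cos(th),-.127+r*np.sin(th),0*th+z])
    for a in q: 
        I2=cv2.circle(I,(int(round(a[0])),int(round(a[1]))),0,(0,255,0))
cv2.imwrite('pics/ringfit.png',cv2.resize(I[180:260,290:390],(800,640),interpolation=0))
E
python3 e.py
```

```text
top1.png brass 49 [315.04081633 188.81632653] [ 0.62131435 -0.12711191  0.065     ]
ring [95.0319  0.62   -0.1265] [95.7703  0.6199 -0.1266]
side1.png brass 45 [341.24444444 221.75555556] [ 0.62544457 -0.12609041  0.062     ]
ring [41.8019  0.613  -0.14  ] [42.0746  0.6135 -0.1392]
side2.png brass 44 [341.25       221.81818182] [ 0.62531414 -0.1262278   0.062     ]
ring [46.8521  0.613  -0.14  ] [47.1998  0.6139 -0.1392]
```

Call:
step_arm(
  deltas=[
    {"offset": [0, -0.1, 3.0], "roll": 0},
    {"offset": [0, 0, 2.5], "roll": 0},
    {"offset": [0, 0, 1.9], "roll": 0},
    {"offset": [0, 0, 0], "roll": 0},
  ],
)

```text
t: 11.42
tool_pos: [0.4308, -0.3006, 0.0748]
orientation: [-1.074, -2.949, -0.002]
force: [-0.2, 0.3, 0.9]
opening: 0.0698
```

Call:
step_arm(
  deltas=[
    {"offset": [0, 0, 0], "roll": 0},
    {"offset": [0, 0, 0], "roll": 0},
    {"offset": [0, 0, 0], "roll": 0},
    {"offset": [0, 0, 0], "roll": 0},
    {"offset": [0, 0, 0], "roll": 0},
    {"offset": [0, 0, 0], "roll": 0},
  ],
  fingers=0.8,
  grip_force=45,
)

```text
t: 12.18
tool_pos: [0.4319, -0.3015, 0.0764]
orientation: [-1.076, -2.952, 0.0]
force: [-0.6, -1.4, 0.7]
opening: 0.0145
```

View pics/ringfit.png

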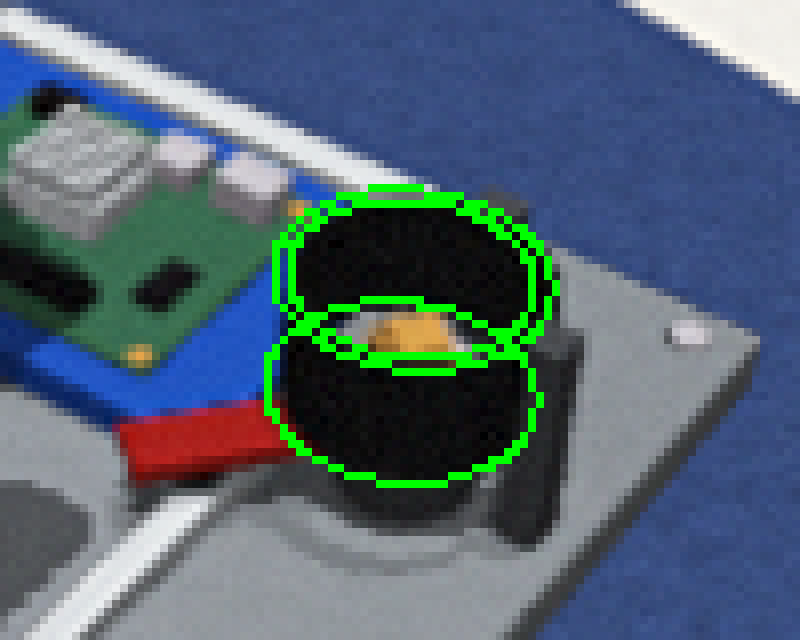

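Grasp holds (opening 14.5 mm). The projected ring outline matches the side picture to about 1 px, so the screw is at about (0.6215,-0.127). Lifting.

Call:
step_arm(
  deltas=[
    {"offset": [0, 0, -1], "roll": 0},
    {"offset": [0, 0, -3], "roll": 0},
    {"offset": [0, 0, -4], "roll": 0},
    {"offset": [0, 0, -4], "roll": 0},
    {"offset": [0, 0, 0], "roll": 0},
  ],
)

```text
t: 12.8
tool_pos: [0.4337, -0.3031, 0.2008]
orientation: [1.074, 2.945, -0.004]
force: [0.7, -1.2, -3.8]
opening: 0.0137
```

```bash
python3 -c "
from h import *
d,r=plan([.6215,-.127,.196],64.5);print(d/5)
R=Ro.from_rotvec(robot.read_state()['orientation']).as_matrix();print(R[:,2])
p=cams.read_camera('side');I=p['pixels'].copy()
s=robot.read_state()['tool_pos']
for z in(.019,.019-.079,.019-.108):
  q=proj(p,s+[0,0,z+.0 if z<0 else z])[0];print(q)
save(p,'lift.png')
"
```

```text
t 12.8 tcp [ 0.4337 -0.3031  0.2008] jaw 49.93 F [ 0.7 -1.2 -3.8] open 0.0137
offset cm [-3.04 25.56  0.5 ] roll -0.2542214621812276
[-0.60736829  5.11236944  0.10009654]
[ 0.00555146 -0.00475835 -0.99997327]
[348.54800492 266.85976251]
[342.9800744  306.01062096]
[341.18295945 318.4675956 ]
```

View pics/lift.png

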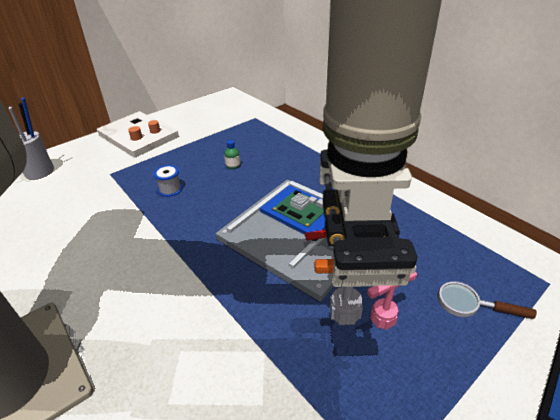

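The key hangs straight in the gripper. Its socket is at about (346,305), where a central grasp would put it at (343,306), so I'll measure that offset.

```bash
cat > g.py <<'E'
from h import *
s=robot.read_state()['tool_pos'];R=Ro.from_rotvec(robot.read_state()['orientation']).as_matrix()
p=cams.read_camera('side')
for d in cams.silhouettes(p,'key_bar')[:3]:
    m=d['mask'];print(d['score'],d['xy'],m.sum())
    for r in range(285,326,3):
        x=np.nonzero(m[r])[0]
        if len(x): print(r,x.min(),x.max(),(x.min()+x.max())/2,len(x))
g=Ro.from_rotvec([0,0,0])
for o in(-.004,0,.004):  # bar axis offset along tool x
    th=np.arange(8)*np.pi/4+np.pi/8
    L=[]
    for z in(-.0188+.095,-.0188+.063):
        for t in th: L.append(proj(p,s+R@np.array([o+.023*np.cos(t),.023*np.sin(t),z]))[0])
    L=np.array(L);print(o,L.min(0),L.max(0))
E
python3 g.py
```

```text
0.63 [340.2, 302.0] 1305
291 334 354 344.0 21
294 331 358 344.5 28
297 329 359 344.0 31
300 329 360 344.5 32
303 329 360 344.5 32
306 328 360 344.0 33
309 329 360 344.5 32
312 329 360 344.5 32
315 329 359 344.0 31
318 330 359 344.5 30
321 333 355 344.0 23
324 337 353 345.0 17
0.63 [380.9, 305.7] 948
288 369 394 381.5 26
291 367 393 380.0 27
294 367 392 379.5 20
297 370 392 381.0 12
300 378 392 385.0 15
303 375 394 384.5 20
306 373 396 384.5 24
309 372 397 384.5 26
312 372 397 384.5 26
315 371 396 383.5 26
318 371 396 383.5 26
321 373 396 384.5 24
324 374 395 384.5 22
-0.004 [329.12362308 286.11918018] [364.09639905 326.34323191]
0 [326.27394031 286.17021497] [361.06245437 326.39319716]
0.004 [323.42403521 286.22060331] [358.02728921 326.44212871]
```

Offset is about 1 mm, so the key is centred. Moving over the screw.

Call:
step_arm(
  deltas=[
    {"offset": [-0.61, 5.12, 0.1], "roll": 0},
    {"offset": [-0.61, 5.12, 0.1], "roll": 0},
    {"offset": [-0.61, 5.12, 0.1], "roll": 0},
    {"offset": [-0.61, 5.12, 0.1], "roll": 0},
    {"offset": [-0.61, 5.12, 0.1], "roll": 0},
    {"offset": [0, 0, 0], "roll": -0.13},
    {"offset": [0, 0, 0], "roll": -0.125},
    {"offset": [0, 0, 0], "roll": 0},
    {"offset": [0, 0, 0], "roll": 0},
  ],
)

```text
t: 14.08
tool_pos: [0.6192, -0.1251, 0.19]
orientation: [-0.696, -3.061, -0.0]
force: [-0.2, -0.1, -3.0]
opening: 0.0137
```

```bash
python3 -c "
from h import *
plan([.6222,-.127,.135],64.5)
"; sed -i 's/range(285,326,3)/range(170,230,5)/' g.py; python3 g.py
python3 -c "
from h import *
p=cams.read_camera('side');cv2.imwrite('pics/over.png',cv2.resize(p['pixels'][130:270,250:430],(720,560),interpolation=2)[:,:,::-1])"
```

```text
t 14.07 tcp [ 0.6192 -0.1251  0.19  ] jaw 64.37 F [-0.2 -0.1 -3. ] open 0.0137
offset cm [-0.36 -0.04  5.5 ] roll -0.0022463055098867293
0.87 [383.6, 302.9] 1239
0.57 [339.9, 188.8] 937
175 341 347 344.0 7
180 340 347 343.5 8
185 334 349 341.5 16
190 331 353 342.0 23
195 330 354 342.0 25
200 330 354 342.0 25
205 332 352 342.0 21
0.45 [316.2, 234.7] 210
220 338 343 340.5 6
-0.004 [330.61667321 181.56578616] [356.65761093 209.82186899]
0 [328.64342893 181.89404502] [354.64799185 210.18877925]
0.004 [326.66581903 182.22312927] [352.63343858 210.55649564]
```

View pics/over.png

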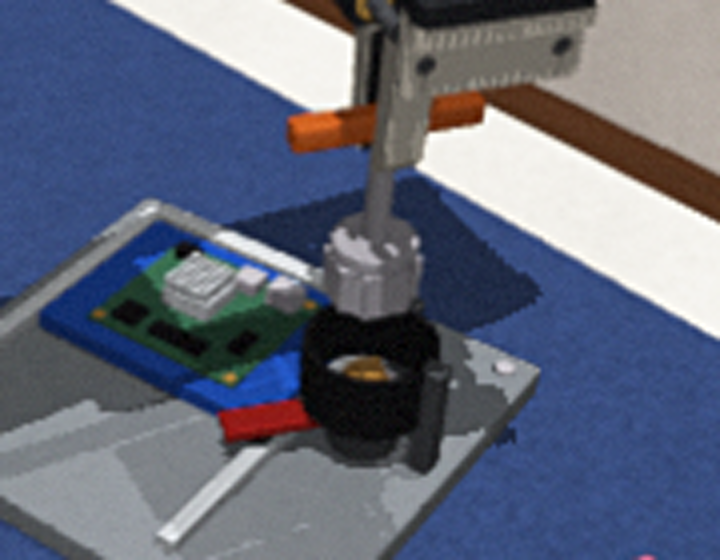

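Key hangs vertically above the ring, slightly toward the robot of centre; correcting by 3.6 mm while descending.

Call:
step_arm(
  deltas=[
    {"offset": [-0.35, -0.05, 0.5], "roll": 0},
    {"offset": [0, 0, 1.5], "roll": 0},
    {"offset": [0, 0, 1.5], "roll": 0},
    {"offset": [0, 0, 0.7], "roll": 0},
    {"offset": [0, 0, 0], "roll": 0},
    {"offset": [0, 0, 0.2], "roll": 0},
    {"offset": [0, 0, 0.2], "roll": 0},
    {"offset": [0, 0, 0.2], "roll": 0},
    {"offset": [0, 0, 0], "roll": 0},
  ],
)

```text
t: 15.35
tool_pos: [0.6228, -0.1271, 0.1433]
orientation: [-0.692, -3.064, -0.0]
force: [-0.3, 0.0, -2.8]
opening: 0.0134
```

Call:
step_arm(
  deltas=[
    {"offset": [0, 0, 0.2], "roll": 0},
    {"offset": [0, 0, 0.2], "roll": 0},
    {"offset": [0, 0, 0.2], "roll": 0},
    {"offset": [0, 0, 0], "roll": 0},
  ],
)

```text
t: 15.85
tool_pos: [0.6227, -0.1271, 0.1371]
orientation: [-0.692, -3.064, -0.0]
force: [-0.1, 0.0, -3.6]
opening: 0.0136
```

Call:
step_arm(
  deltas=[
    {"offset": [0, 0, 0.2], "roll": 0},
    {"offset": [0, 0, 0.2], "roll": 0},
    {"offset": [0, 0, 0], "roll": 0},
  ],
)

```text
t: 16.23
tool_pos: [0.6229, -0.1275, 0.1336]
orientation: [0.692, 3.064, -0.001]
force: [-0.8, -1.2, -2.1]
opening: 0.0135
```

Call:
step_arm(
  deltas=[
    {"offset": [0, 0, 0.2], "roll": 0},
    {"offset": [0, 0, 0.2], "roll": 0},
    {"offset": [0, 0, 0.1], "roll": 0},
    {"offset": [0, 0, 0], "roll": 0},
  ],
)

```text
t: 16.73
tool_pos: [0.6226, -0.1272, 0.1279]
orientation: [-0.692, -3.064, 0.0]
force: [-0.3, -1.6, -5.1]
opening: 0.0136
```

Engaged: the underside is about 51.5 mm up, past the wide part of the head. Turning clockwise.

Call:
step_arm(
  deltas=[
    {"offset": [0, 0, 0.05], "roll": 0.06},
    {"offset": [0, 0, 0], "roll": 0.1},
    {"offset": [0, 0, 0], "roll": 0.1},
    {"offset": [0, 0, 0], "roll": 0.1},
    {"offset": [0, 0, 0], "roll": 0.1},
    {"offset": [0, 0, 0], "roll": 0.1},
    {"offset": [0, 0, 0], "roll": 0.1},
    {"offset": [0, 0, 0], "roll": 0.1},
    {"offset": [0, 0, 0], "roll": 0},
  ],
)

```text
t: 17.85
tool_pos: [0.6223, -0.1274, 0.1277]
orientation: [-1.778, -2.589, 0.002]
force: [-3.1, -2.3, -1.7]
opening: 0.0137
```

```bash
python3 -c "
from h import *
plan([.6222,-.127,.127],4)
s=robot.read_state();print(s['wrist_torque'],s['q'])
for n in('side','top'):
  p=cams.read_camera(n);save(p,'turn_'+n+'.png')
print(len(p))"; python3 -c "
import cv2,numpy as np
a=cv2.imread('pics/turn_side.png')[150:270,240:420];cv2.imwrite('pics/turn_c.png',cv2.resize(a,(720,480),interpolation=2))"
```

```text
t 17.85 tcp [ 0.6223 -0.1274  0.1277] jaw 21.03 F [-3.1 -2.3 -1.7] open 0.0137
offset cm [0.05 0.   0.07] roll 0.29716934825283114
[-0.77258261  0.88234442  0.06470655] [-2.82305001e-01  2.81805858e-01  1.48368019e+00 -6.36898766e-04
  1.37732001e+00 -6.49164525e-01]
8
```

View pics/turn_c.png

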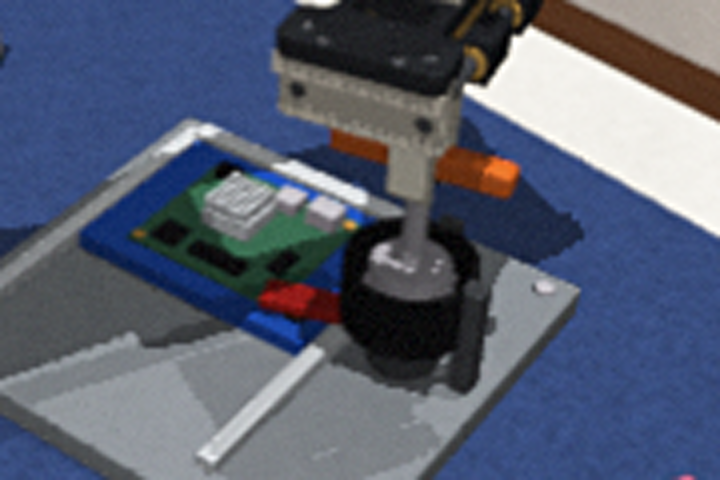

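The red arm is turning over the carrier (now near crop (285,297)). Continuing toward the stop.

Call:
step_arm(
  deltas=[
    {"offset": [0, 0, 0], "roll": 0.08},
    {"offset": [0, 0, 0], "roll": 0.08},
    {"offset": [0, 0, 0], "roll": 0.06},
    {"offset": [0, 0, 0], "roll": 0},
  ],
)

```text
t: 18.45
tool_pos: [0.6225, -0.1273, 0.1277]
orientation: [-2.05, -2.379, 0.001]
force: [-3.6, -3.4, -2.6]
opening: 0.0134
```

```bash
cat > st.py <<'E'
from h import *
plan([.6222,-.127,.127],4)
s=robot.read_state();print(np.round(s['wrist_torque'],3))
p=cams.read_camera('side');hsv=cv2.cvtColor(p['pixels'],cv2.COLOR_RGB2HSV)
m=((hsv[...,0]<4)|(hsv[...,0]>175))&(hsv[...,1]>180)&(hsv[...,2]>90)
m[:190]=0;m[260:]=0;m[:,:270]=0;m[:,350:]=0
y,x=np.nonzero(m);q=np.array([x.mean(),y.mean()]);w=atz(p,q,.044)[:2]-[.622,-.1272]
print('red',m.sum(),q,'arm dir',np.degrees(np.arctan2(w[1],w[0])),'clamp',np.radians(191.5)-np.arctan2(w[1],w[0]))
E
python3 st.py
```

```text
t 18.45 tcp [ 0.6225 -0.1273  0.1277] jaw 8.5 F [-3.6 -3.4 -2.6] open 0.0134
offset cm [ 0.03 -0.03  0.07] roll 0.07852927853627077
[-0.838  1.13   0.029]
red 0 [nan nan] arm dir nan clamp nanst.py:7: RuntimeWarning: Mean of empty slice.
  y,x=np.nonzero(m);q=np.array([x.mean(),y.mean()]);w=atz(p,q,.044)[:2]-[.622,-.1272]
  ret = ret.dtype.type(ret / rcount)
```

Call:
step_arm(
  deltas=[
    {"offset": [0, 0, 0], "roll": 0.04},
    {"offset": [0, 0, 0], "roll": 0.04},
    {"offset": [0, 0, 0], "roll": 0},
  ],
)

```text
t: 18.88
tool_pos: [0.6227, -0.1272, 0.1278]
orientation: [-2.144, -2.296, 0.001]
force: [-3.9, -3.6, -3.0]
opening: 0.0135
```

```bash
sed -i 's/>180)&(hsv\[...,2\]>90/>150)\&(hsv[...,2]>35/' st.py; python3 st.py
```

```text
t 18.88 tcp [ 0.6227 -0.1272  0.1278] jaw 3.92 F [-3.9 -3.6 -3. ] open 0.0135
offset cm [ 0.02 -0.05  0.08] roll -0.001348913776728521
[-0.785  1.048  0.053]
red 118 [316.72881356 220.        ] arm dir 105.91891483679194 clamp 1.4936717135276494
```

Call:
step_arm(
  deltas=[
    {"offset": [0, 0, 0], "roll": 0.04},
    {"offset": [0, 0, 0], "roll": 0.03},
    {"offset": [0, 0, 0], "roll": 0},
  ],
)

```text
t: 19.3
tool_pos: [0.6228, -0.127, 0.1278]
orientation: [-2.224, -2.218, 0.0]
force: [-4.0, -2.1, -2.9]
opening: 0.0136
```

```bash
python3 st.py
```

```text
t 19.3 tcp [ 0.6228 -0.127   0.1278] jaw -0.14 F [-4.  -2.1 -2.9] open 0.0136
offset cm [ 0.   -0.06  0.08] roll -0.0722668541355828
[-0.68   1.083  0.351]
red 115 [317.24347826 219.35652174] arm dir 103.41622263788412 clamp 1.5373519325625675
```

Call:
step_arm(
  deltas=[
    {"offset": [0, 0, 0], "roll": 0.03},
    {"offset": [0, 0, 0], "roll": 0.03},
    {"offset": [0, 0, 0], "roll": 0},
  ],
)

```text
t: 19.73
tool_pos: [0.623, -0.1269, 0.1278]
orientation: [-2.291, -2.149, -0.0]
force: [-2.3, -1.1, -4.4]
opening: 0.0136
```

```bash
python3 st.py
```

```text
t 19.73 tcp [ 0.623  -0.1269  0.1278] jaw -3.65 F [-2.3 -1.1 -4.4] open 0.0136
offset cm [-0.01 -0.08  0.08] roll -0.13352175396820137
[-0.4    0.695  0.711]
red 119 [317.31932773 219.45378151] arm dir 103.59793240924058 clamp 1.5341804987693513
```

Torque rises while the arm no longer moves, so it is at the stop. Backing off inside the play and lifting.

Call:
step_arm(
  deltas=[
    {"offset": [0, 0, 0], "roll": -0.06},
    {"offset": [0, 0, 0], "roll": -0.06},
    {"offset": [0, 0, 0], "roll": -0.05},
    {"offset": [0, 0, 0], "roll": 0},
  ],
)

```text
t: 20.27
tool_pos: [0.6229, -0.1272, 0.128]
orientation: [-2.101, -2.336, -0.0]
force: [-3.4, -2.0, -4.2]
opening: 0.0138
```

```bash
python3 st.py
```

```text
t 20.27 tcp [ 0.6229 -0.1272  0.128 ] jaw 6.06 F [-3.4 -2.  -4.2] open 0.0138
offset cm [ 0.02 -0.07  0.1 ] roll 0.0360323186523019
[-0.457  0.905 -0.007]
red 118 [317.28813559 219.54237288] arm dir 103.89337237294154 clamp 1.529024098660797
```

Call:
step_arm(
  deltas=[
    {"offset": [0, 0, -0.3], "roll": 0},
    {"offset": [0, 0, -0.5], "roll": 0},
    {"offset": [0, 0, -0.5], "roll": 0},
    {"offset": [0, 0, -0.7], "roll": 0},
    {"offset": [0, 0, -1], "roll": 0},
    {"offset": [0, 0, -2], "roll": 0},
    {"offset": [0, 0, -2], "roll": 0},
    {"offset": [0, 0, 0], "roll": 0},
  ],
)

```text
t: 21.32
tool_pos: [0.6248, -0.1277, 0.2018]
orientation: [2.097, 2.333, 0.004]
force: [0.3, -0.1, -3.4]
opening: 0.0131
```

```bash
python3 st.py; python3 -c "
from h import *
d,_=plan([.425,-.125,.19]);print(d/4)
R=Ro.from_rotvec(robot.read_state()['orientation']).as_matrix();print(R[:,2])"
```

```text
t 21.32 tcp [ 0.6248 -0.1277  0.2018] jaw 6.1 F [ 0.3 -0.1 -3.4] open 0.0131
offset cm [ 0.11 -0.29  7.47] roll 0.03667855243417991
[-0.09   0.075  0.017]
red 120 [316.975      219.53333333] arm dir 104.26270761094457 clamp 1.5225779827140071
t 21.38 tcp [ 0.6239 -0.1275  0.1998] jaw 6.1 F [-1.  -0.1 -3.1] open 0.0133
offset cm [  2.36 -19.76   0.92] roll None
[ 0.58983068 -4.93950225  0.23040592]
[ 3.08314071e-03 -8.63683101e-04 -9.99994874e-01]
```

Call:
step_arm(
  deltas=[
    {"offset": [0.59, -4.94, 0.2], "roll": 0},
    {"offset": [0.59, -4.94, 0.2], "roll": 0},
    {"offset": [0.59, -4.94, 0.2], "roll": 0},
    {"offset": [0.59, -4.94, 0.2], "roll": 0},
    {"offset": [0, 0, 0], "roll": 0},
    {"offset": [0, 0, 3], "roll": 0},
    {"offset": [0, 0, 3], "roll": 0},
    {"offset": [0, 0, 3], "roll": 0},
    {"offset": [0, 0, 1.5], "roll": 0},
    {"offset": [0, 0, 0], "roll": 0},
    {"offset": [0, 0, 0], "roll": 0},
  ],
)

```text
t: 22.75
tool_pos: [0.4249, -0.1251, 0.0862]
orientation: [2.099, 2.335, 0.001]
force: [-0.2, 0.2, -2.5]
opening: 0.0134
```

```bash
python3 st.py; python3 -c "
from h import *
p=cams.read_camera('side');save(p,'place.png')"
```

```text
t 22.75 tcp [ 0.4249 -0.1251  0.0862] jaw 6.11 F [-0.2  0.2 -2.5] open 0.0134
offset cm [-2.29 19.6  -4.05] roll 0.03677492088227588
[-0.075  0.034  0.049]
red 129 [317.33333333 219.49612403] arm dir 103.70201208447305 clamp 1.5323639657521382
```

View pics/place.png

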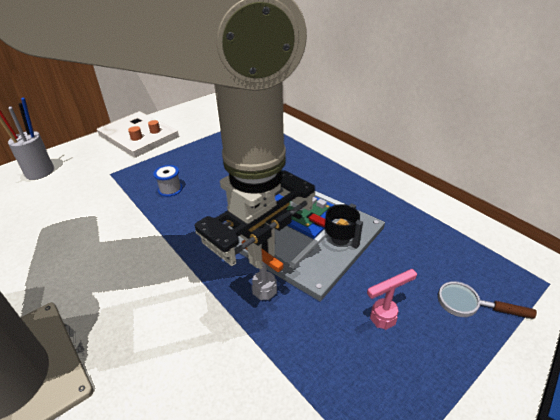

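The key is upright at (263,287), just above the bench beside the fixture's near side; the pink key is untouched. Lowering.

Call:
step_arm(
  deltas=[
    {"offset": [0, 0, 0.4], "roll": 0},
    {"offset": [0, 0, 0.3], "roll": 0},
    {"offset": [0, 0, 0], "roll": 0},
  ],
)

```text
t: 23.22
tool_pos: [0.4237, -0.1246, 0.0776]
orientation: [-2.1, -2.336, 0.0]
force: [0.6, -0.5, -2.0]
opening: 0.0135
```

Call:
step_arm(
  deltas=[
    {"offset": [0, 0, 0.15], "roll": 0},
    {"offset": [0, 0, 0.1], "roll": 0},
    {"offset": [0, 0, 0], "roll": 0},
    {"offset": [0, 0, 0], "roll": 0},
  ],
)

```text
t: 23.72
tool_pos: [0.4245, -0.1251, 0.0767]
orientation: [2.099, 2.336, 0.0]
force: [-3.5, 2.0, 8.2]
opening: 0.0134
```

Contact with the bench (net about +11 N). Releasing gently and withdrawing upward.

Call:
step_arm(
  deltas=[
    {"offset": [0, 0, -0.1], "roll": 0},
    {"offset": [0, 0, 0], "roll": 0},
    {"offset": [0, 0, 0], "roll": 0},
    {"offset": [0, 0, 0], "roll": 0},
    {"offset": [0, 0, 0], "roll": 0},
  ],
  fingers=4.0,
)

```text
t: 24.35
tool_pos: [0.4239, -0.1247, 0.0764]
orientation: [-2.1, -2.337, 0.0]
force: [0.2, -0.2, 0.2]
opening: 0.0399
```

Call:
step_arm(
  deltas=[
    {"offset": [0, 0, -1.5], "roll": 0},
    {"offset": [0, 0, -2.5], "roll": 0},
    {"offset": [0, 0, -4], "roll": 0},
    {"offset": [0, 0, -5], "roll": 0},
    {"offset": [0, 0, -5], "roll": 0},
    {"offset": [4, 0, 0], "roll": 0},
    {"offset": [6, 0, 0], "roll": 0},
    {"offset": [6, 0, 0], "roll": 0},
    {"offset": [6, 0, 0], "roll": 0},
    {"offset": [6, 0, 0], "roll": 0},
    {"offset": [0, 0, 0], "roll": 0},
  ],
)

```text
t: 25.72
tool_pos: [0.3931, 0.1575, 0.2576]
orientation: [-2.092, -2.344, -0.002]
force: [-0.2, -0.3, 1.0]
opening: 0.0401
```

```bash
python3 st.py
cat > f.py <<'E'
from h import *
from c import tri
tri('key_bar',np.array([.4245,-.125]))
t=cams.read_camera('top');s=cams.read_camera('side')
A=cv2.resize(t['pixels'][140:280,220:400],(540,420),interpolation=2);B=cv2.resize(s['pixels'][170:340,200:400],(494,420),interpolation=2)
I=np.hstack([A,B]);I=cv2.resize(I,(800,325),interpolation=3);cv2.imwrite('pics/final.png',I[:,:,::-1])
hsv=cv2.cvtColor(t['pixels'],cv2.COLOR_RGB2HSV)
m=((hsv[...,0]<4)|(hsv[...,0]>175))&(hsv[...,1]>150)&(hsv[...,2]>35);m[:170]=0;m[240:]=0;m[:,:270]=0;m[:,:270]=0;m[:,345:]=0
y,x=np.nonzero(m);w=atz(t,[x.mean(),y.mean()],.046)[:2];print('red top',len(x),x.mean(),y.mean(),np.degrees(np.arctan2(w[1]+.1272,w[0]-.622)))
E
python3 f.py
```

```text
t 25.73 tcp [0.3931 0.1575 0.2576] jaw 6.51 F [-0.2 -0.3  1. ] open 0.0401
offset cm [-30.88  19.52  13.04] roll 0.0438232008320358
[-0.005  0.053 -0.002]
red 126 [317.36507937 219.44444444] arm dir 103.512281396759 clamp 1.5356753909448217
key_bar top 0.73 [ 0.4254 -0.1264]
key_bar side 0.81 [ 0.4262 -0.1281]
key_bar top 0.87 [ 0.4194 -0.1208]
key_bar side 0.65 [ 0.426  -0.1249]
 tri [ 0.4243 -0.1249  0.0946]
red top 101 296.46534653465346 192.92079207920793 101.67623988709241
```

View pics/final.png

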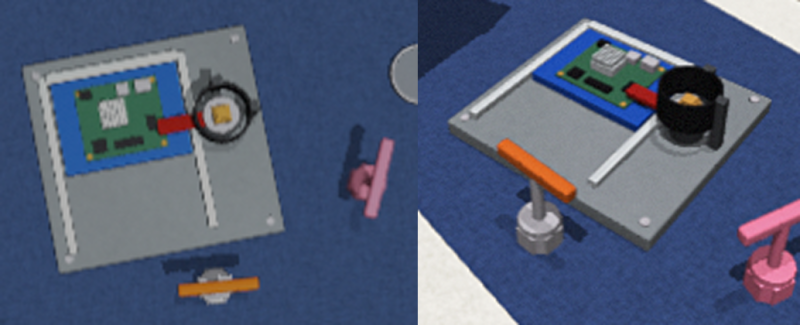

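Final view: the carrier is flush against the stop, the red arm lies across it (top view 101.7°, stop expected at 101.5°), and the key stands upright beside the fixture at (215,286) in the left half.

```bash
python3 -c "
from plant import robot
print(robot.close_job(), robot.read_state()['t'])"
```

```text
the job is handed in; nothing more can be done
the job is handed in; nothing more can be done
```

The job is done and handed in at about 26 s of the 72 s allowed. I pushed the carrier against the end stop, turned the clamp to its stop with the orange key, and stood the key upright beside the near side of the fixture.

What the last checks showed:
- **Board:** while pushing, the fingers stalled as the force rose to about 16 N (19 N counting the upward part). The final pictures show the carrier flush against the stop.
- **Clamp:** while turning, the torque rose to 0.7 N m and the red arm stopped moving. The final top view puts the arm at 101.7°, against an expected 101.5°. The side camera disagreed slightly, giving 1.53 to 1.54 rad instead of 1.57. I put that down to the ring hiding part of the arm, and trusted the torque and the top view.
- **Key:** it stands upright at about (0.424, -0.125) m with the gripper clear of it.
- **Other items:** the pink key and the visible edge of the magnifier look unmoved in the final picture. The spool and flux bottle lay outside that crop and I did not measure them again, but the arm never came near them.

The network's point estimates were scattered by up to 10 mm, so I used outlines and colour fits in the pictures for the important positions.

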